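# Reset the bench power box behind its push-latch flap

### The arm

A 7-joint arm with a two-finger parallel gripper is mounted at the origin on the work surface. World frame = base frame: x ahead of the robot, y to its left, z up, the work surface at z = 0. Lengths are in m, angles in rad, forces in N, time in s.
With the tool pointing down it reaches from about 0.4 to 0.85 m from the base axis. Payload 4.5 kg.
Tool frame: the origin (TCP) lies between the finger pads; the fingertips stand 14 mm ahead of it and the grasp point (between the pads) lies 5 mm behind it; x points along the fingers, z is the direction in which the jaws open and shut, and the axes are right-handed (so a half turn about x gives the same grasp; the last joint's range is limited). The gripper opens to 88 mm and grips with 3 to 60 N. Pads are 18 mm wide; open, the fingers measure 123 mm over their backs; the gripper's body (75 mm by 187 mm) begins 45 mm behind the grasp point.
Start: joints at [-1.138, 0.689, -0.195, 1.565, 0.157, 0.902, -0.215], TCP at [0.243, 0.576, 0.253] pointing down, gripper open.
Joint ranges: [-3.01, 3.01], [-0.46, 2.08], [-1.47, 1.51], [0.13, 2.56], [-1, 4.14], [0.04, 2.09], [-2.66, 2.66]. Speed limits (rad/s): [2.57, 2.57, 3.14, 3.14, 3.14, 3.14, 3.14].

### API

Orientations are given as a unit quaternion [x, y, z, w].
In Python, from plant import r, cams gives the robot as it stands.
- The arm moves only by the tool apply_moves, never from a script. Its arguments are lists of equal length, an entry for each row: "travel": the shift along the world's x, y, z in cm, a list of three; "roll": the turn about the world's z in degrees; "gripper": the finger opening in cm, from 0 to 8.81. In form: {"travel": [[x, y, z], ...], "roll": [roll, ...], "gripper": [gripper, ...]}. A call has exactly 8 rows; each row is the pose to reach, as a shift and turn from the pose commanded when the call began; what a row does not reach only later rows make up. A row lasts 1/12 s, in which the tool goes at most 41.7 mm and 7.16 degrees, less where a joint would pass 70% of its speed; a pose out of reach is approached as far as the arm can. A call with a gripper value outside its range is refused whole. The fingers move at their own pace and stop on an object; "newtons" is the grip in N (left out, the last holds). Time passes only in rows, so rows that repeat a pose let the fingers close, or fill a call up. It gives the time, the measured TCP pose, the force and the opening at its end, in the units of the state.
- r.get_state(): the state, without advancing time (a new reading comes with each control period).
- cams.snapshot(name): name is "scene" or "top" or "wrist"; returns a dict with "image" (400x640x3 uint8, red, green, blue), "fx", "fy", "cx", "cy" (pixels), "dist" ([k1, k2, p1, p2, k3] as OpenCV has them; the pictures are not rectified), "R" (3x3) and "t" (3): a world point X has camera coordinates R X + t. Camera axes: x right, y down, z forward; pixel columns grow to the right and rows downward; lengths in m; the calibration is good to about 2 mm. A picture is of the moment at which its call begins. There is no depth.
- r.finish_job(): hands the job in, once; it reports no verdict.
The state is a dict: "clock": time; "q": joint angles; "qd": joint speeds; "joint_torque": joint torques, N m; "tool_pos": TCP position; "eef_rot": TCP orientation; "contact_force": force on the tool from outside, world axes, zero at the start; "moment": the same for the moment, N m; "opening": opening from 0.0 (shut) to 1.0 (fully open).
Only numpy, scipy, OpenCV 4.12 (cv2) and the standard library are available. Lean on these libraries where they do the work, as an engineer would, in place of code of your own. Each camera call takes 0.05 s, during which the arm holds its last target. There are 200 camera calls.

### The job

The power box on the bench has tripped. Press down on its closed flap near the free edge and let go so that it pops fully open, press the larger round reset button inside all the way down (not the small key beside it), then press the flap down again until it latches and stays shut, flush with the box. Work only by pressing, without slamming or forcing anything: never hook the flap up by its underside, and do not push about or pick up anything else on the bench.

Things in the scene. Friction and masses are not known exactly. Their poses are not given: they have to be found in the camera images.
- power_box: grey metal box screwed down, 170 (x) x 150 (y) x 85 mm high, walls 8 mm, its top closed by an inset flap. Origin: centre of the underside, on the bench. x points from the flap's free edge (side nearer the robot) to the hinge side, y along the hinge, z up. Inside, a deck 34 mm above the bench carries the reset button and the small key; the latch is by the +y wall
- flap (a joint): flap angle, rad: 0 latched shut, level and flush; 1.15 fully open (stop). Push-push latch: press it in past -0.04 (5.2 mm down at flap_edge; hard stop at -0.065, 8.5 mm; 2 to 5 N), then let go: a shut flap swings to 1.15 in about 1.5 s by a damped spring and stays; an open flap, pressed down past -0.04 (1 to 5 N), latches at 0. A shorter press changes nothing; every full press toggles
- flap_hinge (a point): point on the flap's hinge line, half-way along it, at x = +76 mm, z = 80 mm of the box. The hinge runs along the box's y at the side away from the robot, and the free edge rises as the flap opens. Axes turn with the flap
- flap_edge (a point): point on the flap's outer (upper) face, on its middle line, 20 mm in from the free edge: the place to press; 130 mm from the hinge line, turns with the flap. At 0 it is at x = -54, y = 0, z = 85 mm of the box. The flap is an aluminium plate 149 x 130 x 5 mm, 2 mm black lining (135 x 120) below, free edge 150 mm from the hinge. z out of the outer face, x to the hinge
- reset (a joint): travel of the reset button in m: 0 out, 0.006 fully down (needs 5 N); it springs back
- reset_top (a point): centre of the top face of the reset button: the larger of the two white round buttons in the box, 32 mm across, in a black collar, pressed straight down. At rest at x = -42 mm, y = +2 mm, z = 56 mm of the box
- small_key (a joint): travel of the small key in m: 0 out, 0.004 fully down; not to be pressed
- small_key_top (a point): centre of the top of the small key, a white round button 12 mm across, at x = -42 mm, y = -47 mm, z = 48 mm of the box, 49 mm from the reset button and 8 mm lower
- tape_roll_mid (a point): cardboard-coloured tape ring lying flat, 90 mm across, 25 mm high; the point is its centre, half-way up. A bystander, loose
- screw_jar_mid (a point): small clear jar with steel cap, 56 mm across, 60 mm high; the point is its centre, half-way up. A bystander, loose
- offcut_mid (a point): pale wooden offcut 90 x 35 x 22 mm lying flat; the point is its centre. A bystander, loose
- block_rasp_mid (a point): wooden sanding block with cork grip, 110 x 45 x 42 mm, behind the power box; the point is its centre, half-way up. A bystander, loose
- glue_bottle_mid (a point): white glue bottle, 56 mm across, 140 mm high; the point is its centre, half-way up. A bystander, loose
- paint_mug_mid (a point): white mug, 80 mm across, 85 mm high; the point is its centre, half-way up. A bystander, loose
- screwdriver_grip (a point): black-handled screwdriver, 170 mm long, lying flat; the point is on its handle. A bystander, loose

How it is judged:
By the outcome, as a careful person would: the job done as asked, in the order asked, and still so for the second after the job is handed in, with the robot touching nothing.
It also fails if it takes over 54 s, if anything falls off the work surface, if the arm or the gripper's body presses on something with over 40 N, if the wrist force passes 120 N, or if a joint passes its speed limit or range.

## Working session

There is one attempt and no reset: what is moved stays moved. The work goes in short steps, Python scripts to look and compute and a tool call to move; the robot and the scene stay as the last step left them, time stands still between calls to the robot, and variables do not carry over. Pictures are saved under pics/ and viewed, about 8 in all and at most 12, crops included, and the job is handed in when it is done.

Besides the shell and the picture viewer there is one more tool, called after ">>>" as name([rows], argument=value, ...), one row to a line, values as JSON. apply_moves: Moves the arm, as the interface text tells. Its arguments: {"type":"object","properties":{"travel":{"type":"array","items":{"type":"array","items":{"type":"number"}}},"roll":{"type":"array","items":{"type":"number"}},"gripper":{"type":"array","items":{"type":"number"}},"newtons":{"type":"number"}},"required":["travel","roll","gripper"]}

```bash
mkdir -p pics; python3 - <<'E'
from plant import r,cams
import cv2,pickle
S={}
for n in("scene","top"):
    s=cams.snapshot(n);S[n]=s;cv2.imwrite(f"pics/{n}0.png",s["image"][:,:,::-1])
    print(n,s["fx"],s["cx"],s["dist"],(-s["R"].T@s["t"]).round(3),s["R"].round(2).tolist())
pickle.dump(S,open("s0.pkl","wb"))
x=r.get_state();print(x["clock"],x["tool_pos"],x["eef_rot"],x["contact_force"])
E
```

```text
scene 388.3766014199941 325.8138469042903 [-0.06531479  0.          0.          0.          0.        ] [ 1.26  -0.705  0.795] [[0.71, 0.7, -0.01], [0.41, -0.42, -0.81], [-0.57, 0.57, -0.59]]
top 397.5158261723262 312.51801173485825 [-0.00765295  0.          0.          0.          0.        ] [0.392 0.003 1.152] [[0.01, -1.0, 0.02], [-0.99, -0.01, -0.16], [0.16, -0.02, -0.99]]
0.1 [0.24252089 0.57545467 0.25201123] [-0.39142605  0.58956979  0.39072552  0.58866516] [0.00423831 0.48683382 0.06159456]
```

View pics/top0.png

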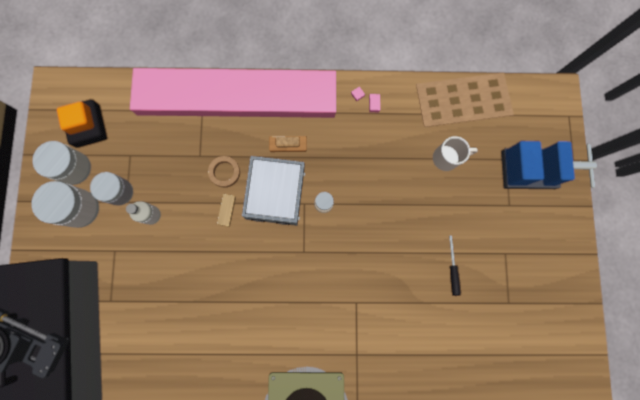

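View pics/scene0.png

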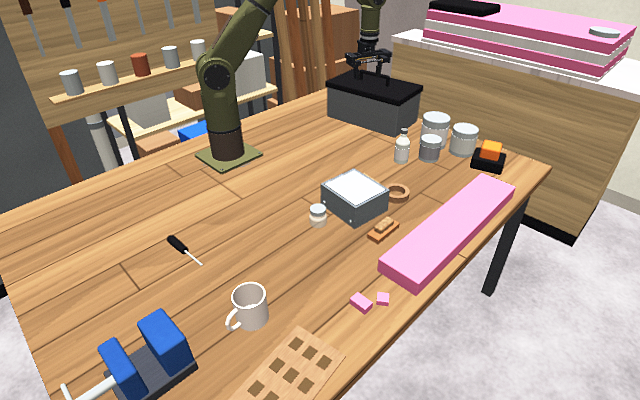

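The top view shows the box at about (274,190), with the jar to its right at (324,202), the offcut (226,210) and tape (223,171) to its left, and the rasp (288,143) behind. The scene view agrees.

```bash
cat > h.py <<'E'
import numpy as np,cv2
def ray(s,px,z):
    K=np.array([[s["fx"],0,s["cx"]],[0,s["fy"],s["cy"]],[0,0,1.]])
    u=cv2.undistortPoints(np.array(px,float).reshape(-1,1,2),K,np.array(s["dist"]))[:,0]
    d=np.c_[u,np.ones(len(u))]@np.array(s["R"]); c=-np.array(s["R"]).T@np.array(s["t"])
    return c+d*((z-c[2])/d[:,2])[:,None]
E
python3 - <<'E'
import pickle,numpy as np,cv2
from h import ray
S=pickle.load(open("s0.pkl","rb"))
for n,(x0,x1,y0,y1) in dict(top=(235,310,150,228),scene=(312,396,162,228)).items():
    s=S[n];im=s["image"].astype(int)
    print(n, im[(185,190)[n=="scene"],(275,355)[n=="scene"]])
    sat=im.max(2)-im.min(2)
    m=((sat<35)&(im.min(2)>(150 if n=="top" else 185)));M=np.zeros(m.shape,np.uint8);M[y0:y1,x0:x1]=m[y0:y1,x0:x1]
    c=max(cv2.findContours(M,0,1)[0],key=cv2.contourArea)[:,0]
    w=ray(s,c,0.085)
    R=cv2.minAreaRect((w[:,:2]*1000).astype(np.float32));print(R,cv2.boxPoints(R).round(1).tolist())
    v=s["image"][y0:y1,x0:x1,::-1].copy();cv2.drawContours(v,[c-[x0,y0]],-1,(0,0,255),1)
    cv2.imwrite(f"pics/{n}c.png",cv2.resize(v,None,fx=5,fy=5,interpolation=0))
a=cv2.imread("pics/topc.png");b=cv2.imread("pics/scenec.png")
H=max(a.shape[0],b.shape[0]);p=lambda i:cv2.copyMakeBorder(i,0,H-i.shape[0],0,0,0)
cv2.imwrite("pics/c.png",np.hstack([p(a),p(b)]))
E
```

```text
top [205 210 219]
((596.809326171875, 93.14453887939453), (131.64305114746094, 150.9667205810547), 83.68486022949219) [[514.5, 36.0], [664.5999755859375, 19.399999618530273], [679.0999755859375, 150.3000030517578], [529.0, 166.89999389648438]]
scene [254 254 255]
((601.1366577148438, 93.01765441894531), (144.97499084472656, 166.12657165527344), 83.64767456054688) [[510.6000061035156, 30.200000762939453], [675.7000122070312, 11.800000190734863], [691.7000122070312, 155.89999389648438], [526.5999755859375, 174.3000030517578]]
```

View pics/c.png

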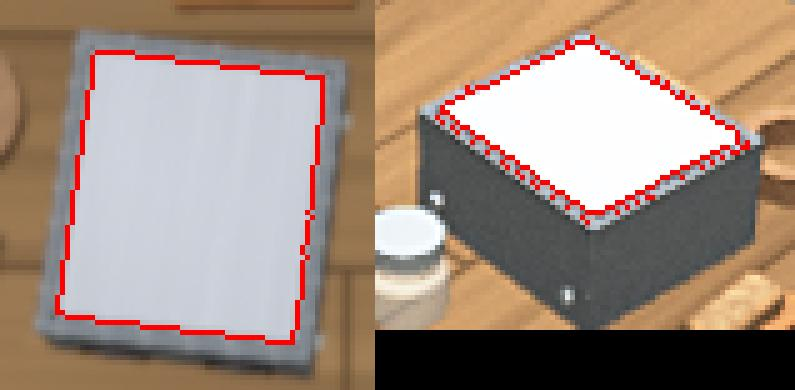

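>>> apply_moves([
  [1.5, -2.4, 0],
  [3.5, -5.5, 0],
  [5.5, -8.7, 0],
  [7.5, -11.9, 0],
  [9.5, -15, 0],
  [11.5, -18.2, 0],
  [13.3, -21, 0],
  [15, -23.8, 0],
], roll=[2, 4, 6, 8, 10, 12, 14.5, 16.5], gripper=[0, 0, 0, 0, 0, 0, 0, 0], newtons=20)

```text
clock: 0.77
tool_pos: [0.3935, 0.3359, 0.2525]
eef_rot: [-0.472, 0.527, 0.472, 0.526]
contact_force: [-0.2, 0.7, 0.8]
opening: 0.421
```

>>> apply_moves([
  [2, -3.2, 0],
  [4, -6.3, 0],
  [6, -9.5, 0],
  [8, -12.7, 0],
  [10, -15.9, -1],
  [12, -19, -2],
  [14, -22.1, -4],
  [15, -23.8, -6],
], roll=[0, 0, 0, 0, 0, 0, 0, 0], gripper=[0, 0, 0, 0, 0, 0, 0, 0])

```text
clock: 1.43
tool_pos: [0.5453, 0.0948, 0.1922]
eef_rot: [-0.471, 0.528, 0.469, 0.528]
contact_force: [0.9, -0.9, 1.0]
opening: 0.004
```

>>> apply_moves([
  [0, 0, -1],
  [0, 0, -2],
  [0, 0, -3],
  [0, 0, -4],
  [0, 0, -4.5],
  [0, 0, -5],
  [0, 0, -5],
  [0, 0, -5],
], roll=[0, 0, 0, 0, 0, 0, 0, 0], gripper=[0, 0, 0, 0, 0, 0, 0, 0])

```text
clock: 2.1
tool_pos: [0.5426, 0.1005, 0.1429]
eef_rot: [-0.472, 0.527, 0.472, 0.527]
contact_force: [0.8, -0.6, 0.4]
opening: 0.008
```

```bash
cat > st.py <<'E'
from plant import r,cams
import numpy as np,cv2,sys
from scipy.spatial.transform import Rotation as R
x=r.get_state();p=np.array(x["tool_pos"])*1000
d=p[:2]-[597,93];c,s=np.cos(-.11),np.sin(-.11)
print("t",x["clock"],"tcp",p.round(1),"box xy",(d@[[c,-s],[s,c]]).round(1),"tip z",round(p[2]-14,1),"F",np.round(x["contact_force"],1),"op",x["opening"])
m=R.from_quat(x["eef_rot"]).as_matrix();print("toolx",m[:,0].round(3),"toolz",m[:,2].round(3))
ims=[]
for n in sys.argv[2:]:
    ims.append(cams.snapshot(n)["image"][:,:,::-1])
if ims:
    if len(ims)>1: ims=[ims[0][60:300,180:420],ims[1][80:280,260:460]]
    cv2.imwrite(f"pics/{sys.argv[1]}.png",np.hstack([cv2.resize(i,(400,400)) for i in ims]) if len(ims)>1 else ims[0])
E
python3 st.py a top scene
```

```text
t 2.1 tcp [542.6 100.5 142.9] box xy [-54.9   1.5] tip z 128.9 F [ 0.8 -0.6  0.4] op 0.008346455600786592
toolx [ 0.  0. -1.] toolz [0.11  0.994 0.   ]
```

View pics/a.png

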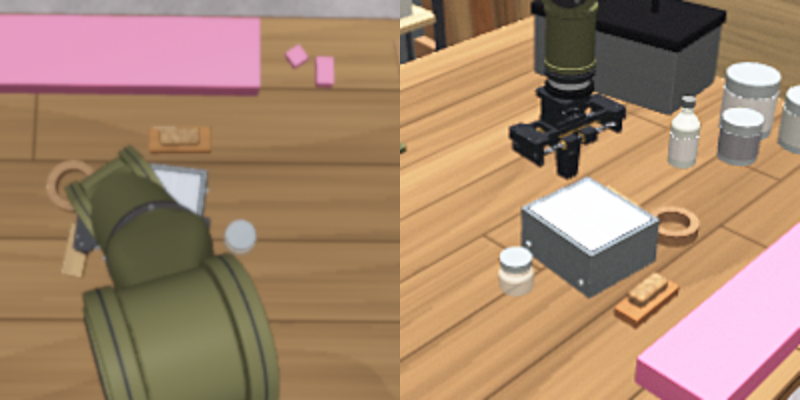

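The tool is centred over the near part of the flap, with the jaws along the box's y.

>>> apply_moves([
  [0, 0, -1.5],
  [0, 0, -3],
  [0, 0, -3.8],
  [0, 0, -4.2],
  [0, 0, -4.5],
  [0, 0, -4.7],
  [0, 0, -4.7],
  [0, 0, -4.7],
], roll=[0, 0, 0, 0, 0, 0, 0, 0], gripper=[0, 0, 0, 0, 0, 0, 0, 0])

```text
clock: 2.87
tool_pos: [0.5427, 0.1, 0.0962]
eef_rot: [-0.472, 0.527, 0.471, 0.527]
contact_force: [-1.3, -0.6, 2.4]
opening: 0.007
```

>>> apply_moves([
  [0, 0, -0.1],
  [0, 0, -0.2],
  [0, 0, -0.25],
  [0, 0, -0.3],
  [0, 0, -0.35],
  [0, 0, -0.4],
  [0, 0, -0.4],
  [0, 0, -0.4],
], roll=[0, 0, 0, 0, 0, 0, 0, 0], gripper=[0, 0, 0, 0, 0, 0, 0, 0])

```text
clock: 3.53
tool_pos: [0.5429, 0.1, 0.0918]
eef_rot: [-0.472, 0.527, 0.471, 0.527]
contact_force: [-0.1, 1.2, 1.9]
opening: 0.003
```

>>> apply_moves([
  [0, 0, 2],
  [0, 0, 5.5],
  [0, 0, 9.5],
  [0, 0, 13],
  [0, 0, 16],
  [0, 0, 18],
  [0, 0, 19],
  [0, 0, 19],
], roll=[0, 0, 0, 0, 0, 0, 0, 0], gripper=[0, 0, 0, 0, 0, 0, 0, 0])

```text
clock: 4.2
tool_pos: [0.5439, 0.1003, 0.2837]
eef_rot: [-0.472, 0.526, 0.471, 0.528]
contact_force: [0.1, 0.2, -0.0]
opening: 0.003
```

>>> apply_moves([
  [0, 0, 0],
  [0, 0, 0],
  [0, 0, 0],
  [0, 0, 0],
  [0, 0, 0],
  [0, 0, 0],
  [0, 0, 0],
  [0, 0, 0],
], roll=[0, 0, 0, 0, 0, 0, 0, 0], gripper=[0, 0, 0, 0, 0, 0, 0, 0])

```text
clock: 4.87
tool_pos: [0.5426, 0.1, 0.2816]
eef_rot: [-0.471, 0.527, 0.472, 0.527]
contact_force: [0.5, 1.0, -0.6]
opening: 0.002
```

>>> apply_moves([
  [0, 0, 0],
  [0, 0, 0],
  [0, 0, 0],
  [0, 0, 0],
  [0, 0, 0],
  [0, 0, 0],
  [0, 0, 0],
  [0, 0, 0],
], roll=[0, 0, 0, 0, 0, 0, 0, 0], gripper=[0, 0, 0, 0, 0, 0, 0, 0])

```text
clock: 5.53
tool_pos: [0.5427, 0.1, 0.2817]
eef_rot: [-0.472, 0.527, 0.472, 0.527]
contact_force: [0.3, 0.1, 0.5]
opening: 0.006
```

```bash
python3 st.py b wrist scene; python3 - <<'E'
from plant import cams
import cv2,numpy as np
w=cams.snapshot("wrist");s=cams.snapshot("scene")
import pickle;pickle.dump(dict(wrist=w,scene=s),open("s1.pkl","wb"))
b=cv2.resize(s["image"][80:280,250:450],(400,400));a=cv2.resize(w["image"],(400,250))
o=np.zeros((400,800,3),np.uint8);o[:250,:400]=a;o[:,400:]=b
cv2.imwrite("pics/b.png",o[:,:,::-1])
E
```

```text
t 5.5333 tcp [542.7 100.  281.7] box xy [-54.7   1. ] tip z 267.7 F [0.3 0.1 0.5] op 0.006298177840647517
toolx [ 0.  0. -1.] toolz [0.111 0.994 0.   ]
```

View pics/b.png

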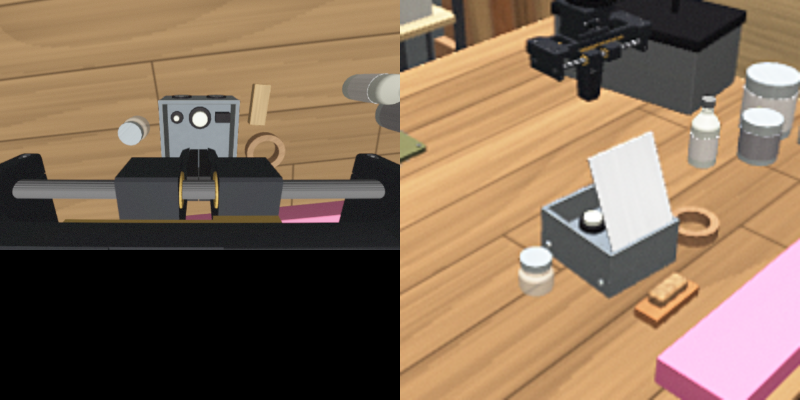

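The flap is open. In the wrist view the reset button is at about (320,189) full-scale, with the small key to its left at (282,187).

```bash
python3 - <<'E'
import pickle,numpy as np,cv2
from h import ray
S=pickle.load(open("s1.pkl","rb"))
s=S["wrist"];print("cam",(-s["R"].T@s["t"]).round(3))
for n,(x0,x1,y0,y1) in dict(wrist=(262,375,165,215),scene=(330,355,178,195)).items():
    s=S[n];im=s["image"].astype(int);m=(im.min(2)>(190))
    M=np.zeros(m.shape,np.uint8);M[y0:y1,x0:x1]=m[y0:y1,x0:x1]
    k,l,st,ce=cv2.connectedComponentsWithStats(M)
    for i in range(1,k):
        if st[i,4]>8: print(n,st[i],ce[i].round(1),(ray(s,[ce[i]],.056)*1000).round(1),(ray(s,[ce[i]],.048)*1000).round(1))
E
```

```text
cam [0.473 0.108 0.413]
wrist [308 179  24  23 431] [319.5 190.3] [[555.9 101.5  56. ]] [[557.8 101.4  48. ]]
wrist [278 186   8   7  47] [281.9 189.1] [[549.1  54.3  56. ]] [[550.8  53.1  48. ]]
scene [342 178  13  17 108] [349.7 185.7] [[560.1 116.8  56. ]] [[552.5 125.7  48. ]]
```

>>> apply_moves([
  [0.9, 0.1, -2],
  [0.9, 0.1, -5],
  [0.9, 0.1, -8.5],
  [0.9, 0.1, -12],
  [0.9, 0.1, -15],
  [0.9, 0.1, -17.5],
  [0.9, 0.1, -18.7],
  [0.9, 0.1, -18.7],
], roll=[0, 0, 0, 0, 0, 0, 0, 0], gripper=[0, 0, 0, 0, 0, 0, 0, 0])

```text
clock: 6.4
tool_pos: [0.5499, 0.1006, 0.0919]
eef_rot: [-0.471, 0.529, 0.473, 0.525]
contact_force: [0.1, -0.7, -0.4]
opening: 0.009
```

```bash
python3 st.py c scene; python3 - <<'E'
import cv2
i=cv2.imread("pics/c.png");cv2.imwrite("pics/c2.png",cv2.resize(i[60:260,240:460],None,fx=2.5,fy=2.5))
E
```

```text
t 6.4 tcp [549.9 100.6  91.9] box xy [-47.7   2.4] tip z 77.9 F [ 0.1 -0.7 -0.4] op 0.008855499847269181
toolx [-0.005 -0.001 -1.   ] toolz [ 0.11   0.994 -0.002]
```

View pics/c2.png

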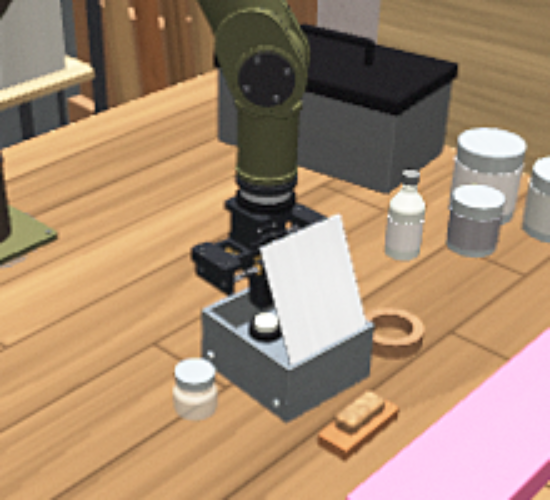

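No contact with the flap; the fingers are inside the box above the button (265,322 in the crop).

>>> apply_moves([
  [0, 0, -0.6],
  [0, 0, -1.2],
  [0, 0, -1.8],
  [0, 0, -2.2],
  [0, 0, -2.4],
  [0, 0, -2.6],
  [0, 0, -2.8],
  [0, 0, -2.8],
], roll=[0, 0, 0, 0, 0, 0, 0, 0], gripper=[0, 0, 0, 0, 0, 0, 0, 0])

```text
clock: 7.12
tool_pos: [0.5516, 0.1009, 0.0668]
eef_rot: [-0.472, 0.527, 0.472, 0.527]
contact_force: [-1.2, 0.0, 3.6]
opening: 0.002
```

>>> apply_moves([
  [0, 0, -0.1],
  [0, 0, -0.2],
  [0, 0, -0.3],
  [0, 0, -0.4],
  [0, 0, -0.4],
  [0, 0, -0.4],
  [0, 0, -0.4],
  [0, 0, -0.4],
], roll=[0, 0, 0, 0, 0, 0, 0, 0], gripper=[0, 0, 0, 0, 0, 0, 0, 0])

```text
clock: 7.78
tool_pos: [0.5516, 0.1009, 0.0643]
eef_rot: [-0.472, 0.527, 0.471, 0.527]
contact_force: [-4.1, -1.0, 17.4]
opening: 0.006
```

The force jumped to 17 N at tip z 50.3 mm, so the button has bottomed. Retreating straight up.

>>> apply_moves([
  [-0.2, 0, 1.5],
  [-0.4, 0, 4.5],
  [-0.6, 0, 8],
  [-0.8, 0, 11.5],
  [-0.9, 0, 15],
  [-0.9, 0, 18],
  [-0.9, 0, 20.2],
  [-0.9, 0, 20.2],
], roll=[0, 0, 0, 0, 0, 0, 0, 0], gripper=[0, 0, 0, 0, 0, 0, 0, 0])

```text
clock: 8.45
tool_pos: [0.5454, 0.102, 0.2693]
eef_rot: [-0.473, 0.524, 0.47, 0.53]
contact_force: [0.1, 0.1, 0.7]
opening: 0.005
```

```bash
python3 st.py d; python3 - <<'E'
import numpy as np
from numpy import cos,sin
# box->world tool centre and tip z for contact corner at 130 mm from hinge
for th in [1.15,1.0,.85,.7,.55,.4,.25,.12,.04,0,-.05]:
    off=9 if th>.1 else 4
    bx=76-130*cos(th)+5*sin(th)+off; z=80+130*sin(th)+5*cos(th)
    print(th,round(bx,1),round(597+bx*.994+.2,1),round(93-bx*.11+2,1),"tip",round(z,1),"tcp",round(z+14,1))
E
```

```text
t 8.45 tcp [545.4 102.  269.3] box xy [-52.3   3.3] tip z 255.3 F [0.1 0.1 0.7] op 0.005440626824190596
toolx [ 0.009  0.003 -1.   ] toolz [0.111 0.994 0.004]
1.15 36.5 633.4 91.0 tip 200.7 tcp 214.7
1.0 19.0 616.1 92.9 tip 192.1 tcp 206.1
0.85 3.0 600.1 94.7 tip 181.0 tcp 195.0
0.7 -11.2 586.1 96.2 tip 167.6 tcp 181.6
0.55 -23.2 574.1 97.6 tip 152.2 tcp 166.2
0.4 -32.8 564.6 98.6 tip 135.2 tcp 149.2
0.25 -39.7 557.7 99.4 tip 117.0 tcp 131.0
0.12 -43.5 554.0 99.8 tip 100.5 tcp 114.5
0.04 -49.7 547.8 100.5 tip 90.2 tcp 104.2
0 -50.0 547.5 100.5 tip 85.0 tcp 99.0
-0.05 -50.1 547.4 100.5 tip 78.5 tcp 92.5
```

>>> apply_moves([
  [0.5, 0, 0.5],
  [3.5, -0.2, 0.5],
  [7, -0.6, 0.5],
  [10, -0.9, 0.2],
  [11, -1, -1.5],
  [11, -1, -3.5],
  [11, -1, -4.8],
  [11, -1, -4.8],
], roll=[0, 0, 0, 0, 0, 0, 0, 0], gripper=[0, 0, 0, 0, 0, 0, 0, 0])

```text
clock: 9.12
tool_pos: [0.6503, 0.0901, 0.2114]
eef_rot: [-0.47, 0.53, 0.473, 0.524]
contact_force: [-0.6, 0.3, -0.9]
opening: 0.005
```

```bash
python3 st.py e scene; python3 - <<'E'
import cv2
i=cv2.imread("pics/e.png");cv2.imwrite("pics/e2.png",cv2.resize(i[60:260,240:460],None,fx=2.5,fy=2.5))
E
```

```text
t 9.1167 tcp [650.3  90.1 211.4] box xy [53.3  2.9] tip z 197.4 F [-0.6  0.3 -0.9] op 0.004708051809746353
toolx [-0.009 -0.002 -1.   ] toolz [ 0.11   0.994 -0.003]
```

View pics/e2.png

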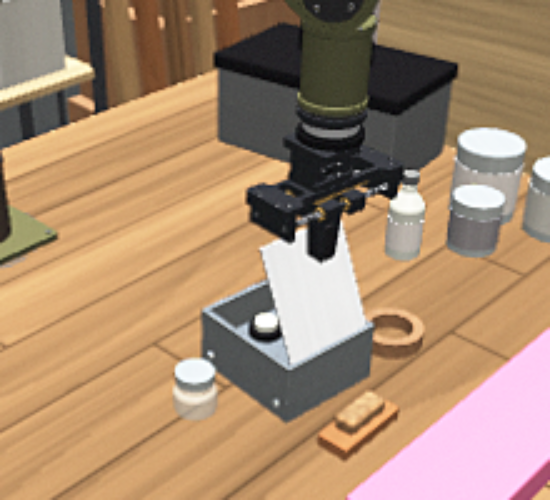

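The fingers are behind and above the open flap's outer face. Now I'll follow its arc down slowly.

>>> apply_moves([
  [-1, 0, -0.1],
  [-1.9, 0, -0.2],
  [-2.5, 0.1, -0.5],
  [-3.1, 0.1, -0.8],
  [-3.7, 0.2, -1.1],
  [-4.2, 0.3, -1.5],
  [-4.7, 0.3, -1.8],
  [-5.2, 0.4, -2.2],
], roll=[0, 0, 0, 0, 0, 0, 0, 0], gripper=[0, 0, 0, 0, 0, 0, 0, 0])

```text
clock: 9.83
tool_pos: [0.6006, 0.095, 0.1946]
eef_rot: [-0.472, 0.527, 0.471, 0.527]
contact_force: [1.2, -0.7, 1.0]
opening: 0.005
```

>>> apply_moves([
  [-0.5, 0, -0.4],
  [-1, 0.1, -0.8],
  [-1.4, 0.1, -1.3],
  [-1.8, 0.2, -1.8],
  [-2.2, 0.2, -2.3],
  [-2.6, 0.3, -2.9],
  [-3.1, 0.3, -3.7],
  [-3.5, 0.4, -4.6],
], roll=[0, 0, 0, 0, 0, 0, 0, 0], gripper=[0, 0, 0, 0, 0, 0, 0, 0])

```text
clock: 10.5
tool_pos: [0.5651, 0.0989, 0.1483]
eef_rot: [-0.471, 0.527, 0.472, 0.527]
contact_force: [-0.0, -1.0, 2.3]
opening: 0.008
```

>>> apply_moves([
  [-0.3, 0, -0.6],
  [-0.5, 0, -1.2],
  [-0.7, 0.1, -1.8],
  [-0.9, 0.1, -2.3],
  [-1, 0.1, -2.8],
  [-1.2, 0.1, -3.3],
  [-1.5, 0.1, -3.7],
  [-1.8, 0.1, -4.1],
], roll=[0, 0, 0, 0, 0, 0, 0, 0], gripper=[0, 0, 0, 0, 0, 0, 0, 0])

```text
clock: 11.17
tool_pos: [0.548, 0.1002, 0.1075]
eef_rot: [-0.472, 0.526, 0.471, 0.527]
contact_force: [2.4, -0.1, 1.6]
opening: 0.008
```

>>> apply_moves([
  [-0.2, 0, -0.3],
  [-0.3, 0, -0.6],
  [-0.3, 0, -0.8],
  [-0.3, 0, -1],
  [-0.3, 0, -1.1],
  [-0.3, 0, -1.2],
  [-0.3, 0, -1.2],
  [-0.3, 0, -1.2],
], roll=[0, 0, 0, 0, 0, 0, 0, 0], gripper=[0, 0, 0, 0, 0, 0, 0, 0])

```text
clock: 11.83
tool_pos: [0.5442, 0.1, 0.0956]
eef_rot: [-0.471, 0.527, 0.472, 0.527]
contact_force: [-0.9, 0.3, 2.8]
opening: 0.004
```

>>> apply_moves([
  [0, 0, -0.1],
  [0, 0, -0.2],
  [0, 0, -0.25],
  [0, 0, -0.3],
  [0, 0, -0.35],
  [0, 0, -0.4],
  [0, 0, -0.4],
  [0, 0, -0.4],
], roll=[0, 0, 0, 0, 0, 0, 0, 0], gripper=[0, 0, 0, 0, 0, 0, 0, 0])

```text
clock: 12.5
tool_pos: [0.5447, 0.0999, 0.0917]
eef_rot: [-0.472, 0.527, 0.472, 0.527]
contact_force: [-0.8, 0.0, 2.3]
opening: 0.001
```

>>> apply_moves([
  [0, 0, 0.1],
  [0, 0, 0.3],
  [0, 0, 0.6],
  [0, 0, 1],
  [0, 0, 2],
  [0, 0, 4],
  [0, 0, 7],
  [0, 0, 10],
], roll=[0, 0, 0, 0, 0, 0, 0, 0], gripper=[0, 0, 0, 0, 0, 0, 0, 0])

```text
clock: 13.17
tool_pos: [0.5444, 0.0998, 0.1931]
eef_rot: [-0.471, 0.527, 0.472, 0.527]
contact_force: [0.7, -0.1, 0.7]
opening: 0.005
```

>>> apply_moves([
  [0, 0, 3],
  [0, 0, 6],
  [-2, 3, 8],
  [-4, 6, 8],
  [-6, 9, 8],
  [-8, 12, 8],
  [-9, 13, 8],
  [-9, 13, 8],
], roll=[0, 0, 0, 0, 0, 0, 0, 0], gripper=[0, 0, 0, 0, 0, 0, 0, 0])

```text
clock: 13.83
tool_pos: [0.4519, 0.234, 0.273]
eef_rot: [-0.473, 0.524, 0.474, 0.526]
contact_force: [0.1, -0.1, -0.4]
opening: 0.008
```

```bash
python3 st.py f top scene
```

```text
t 13.8333 tcp [451.9 234.  273. ] box xy [-159.7  124.2] tip z 259.0 F [ 0.1 -0.1 -0.4] op 0.00782405336015996
toolx [-0.     0.003 -1.   ] toolz [0.103 0.995 0.003]
```

View pics/f.png

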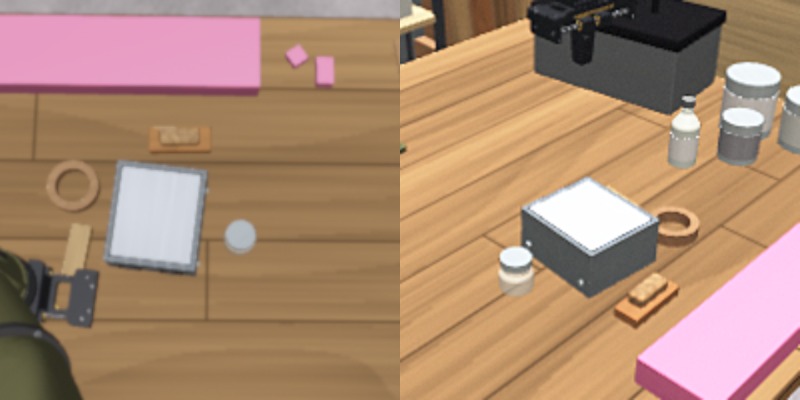

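The flap looks shut and flush and the bystanders look unmoved. I'll compare pixels with the first picture, and hand in if it agrees.

```bash
python3 - <<'E'
import pickle,numpy as np
from plant import r,cams
S=pickle.load(open("s0.pkl","rb"));im=cams.snapshot("scene")["image"].astype(int)
d=np.abs(im-S["scene"]["image"].astype(int)).max(2)[160:250,300:415]
print((d>40).sum(),d.mean())
if (d>40).sum()<60: r.finish_job();print("handed in")
E
```

```text
0 2.4718840579710144
the job is handed in; nothing more can be done
handed in
```

The job is done and handed in at about 14 s of the 54 s allowed. I saw no verdict.

- **Opening:** I pressed the flap about 7 mm down near its free edge and let go. The next pictures showed it standing open.
- **Reset button:** I pressed it straight down until it bottomed. The force rose from 3.6 N to 17 N with the fingertips at 50.3 mm, against 50 mm expected at full travel. The fingers stayed clear of the small key.
- **Closing:** I lowered the flap along its arc from its outer face, at 3 N or less at each reading, pressed it about 7 mm past shut and let go.

**Last checks:** About a second after letting go, the flap was shut and flush. The scene picture around the box, jar, tape and rasp had no pixel changed by more than 40 grey levels from the first one. The arm was well clear, with about 0.4 N on it, which is sensor noise.

**Disagreement:** One scene-camera estimate of the reset button's position was about 15 mm off in y. Its search window was cropped tightly and the open flap stood beside the button. I went by the wrist view, which agreed with the box geometry to about 2 mm.

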